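# Set and lock the label-tape length gauge

## Task

Set the tape dispenser's length gauge for the tray labels: with closed fingertips, push the cursor gently along its rail until it drops into the notch of the clip with the square flag, and only then press the raised locking tab on top of the cursor down flat. Do not grip the cursor, leave the other things on the counter where they are, and finish with the hand clear.

Things in the scene. Friction and masses are not known exactly. Their poses are not given: they have to be found in the camera images.
- gauge: The length gauge, fixed to the counter: aluminium base plate 70 x 360 x 6 mm with a steel rail 16 mm wide, its top 18 mm above the counter, running along the gauge's own y axis through its origin (centre of the plate's underside, on the counter). Black end blocks 30 mm wide and 34 mm high fill y = 164 to 180 mm at both ends. The chrome tape dispenser (80 mm wide, lever up to 160 mm high) is fixed beyond the +y end, y = 190 to 370 mm. z up, x points away from the robot.
- cursor: The dark grey cursor that slides on the rail: a block 52 mm (x, across the rail) by 40 mm (y, along it), top 46 mm above the counter; over the rail its flat end faces span 24 to 46 mm high, and two skirts beside the rail reach down to 11 mm. Same axes as the gauge; its origin is at counter level under its centre, on the rail's centre line. It cannot leave the rail.
- cursor_slide (a joint): Position of the cursor's centre along the gauge's y axis, m, 0 at mid rail, stops at -0.14 and +0.14. Sliding takes about 1 N. A sprung roller under the cursor must climb a ridge (the push rises to about 5 N some 7 mm before the ridge's crest and fades to nothing at the crest), then falls into the notch, which pulls the cursor to its centre; pushed 9 mm too far it climbs out over the other ridge.
- clip_square: Steel preset clip with the solid square flag, 46 x 46 x 4 mm, lying flat on the far side of the rail (flag centre 68 mm along the clip's +x, top 10 mm high). Origin at counter level on the rail's centre line, exactly under the middle of its notch; axes as the gauge. Two ridges cross the rail at y = -9 and +9 mm, tops 21 mm above the counter; the notch lies between them. Fixed. It may be on either side of the cursor.
- clip_ring: The other preset clip, the same but with a round ring flag (48 mm across, 30 mm hole). Its notch feels the same; not the one wanted. Fixed, on the other side of the cursor.
- tab (a joint): Hinge of the steel locking tab on the cursor's top, rad: 0 is raised 0.7 rad (40 degrees), 0.7 is folded flat. Hinge line along the rail, 20 mm to the cursor's +x and 49 mm above the counter; the plate, 36 mm long, 26 mm wide (along the rail), 4 mm thick, rises towards the cursor's -x side. About 1 to 2 N straight down near its free end folds it; it stays where it is left. Flat, its upper face is 51 mm high and it covers x = +20 to -16 mm of the cursor.
- tab_tip (a point): Middle of the tab's free edge; about 72 mm high when raised, 49 mm when flat.
- penpot: Bamboo pen pot, 72 mm wide, 95 mm high, with three markers standing to 150 mm. Leave alone.
- tray_low: Lower of two stacked clear plastic trays, 150 x 110 x 45 mm. Leave alone.
- tray_top: Upper clear tray, same size. Leave alone.
- peg: Teal plastic clothes peg lying on the counter before the rail, 75 x 10 x 13 mm. Leave alone.
- marker: Marker pen lying on the counter before the rail, 120 x 14 mm. Leave alone.
- jar: Glass jar with steel lid, 68 mm wide, 95 mm high. Leave alone.
- mug: White mug, 80 mm wide, 90 mm high. Leave alone.

How it is judged:
On the way, in this order (a step that is already met when the one before it is completed fails the run):
1. the cursor sits in the square-flag clip's notch with the tab still raised (horizontal distance between cursor and clip_square below 0.004 m and value of joint tab below 0.35 rad), for 0.3 s.
2. the tab is folded flat with the cursor still in the notch (horizontal distance between cursor and clip_square below 0.004 m and value of joint tab above 0.6 rad), for 0.2 s.
At the end, for the whole second after the job is handed in: The cursor's centre is within 4 mm of the middle of the square-flag clip's notch and at rest, and the tab is folded to at least 0.6 of 0.7 rad (all of step 2 and velocity of joint cursor_slide between -0.005 and 0.005 m/s); the robot touches nothing.
It fails at once if the tab is folded down while the cursor is out of the square-flag clip's notch (value of joint tab above 0.5 rad and horizontal distance between cursor and clip_square above 0.007 m).
It fails at once if the cursor or its tab is gripped or forced (fingers bear on it with more than 35 N) (contact force between the fingers and cursor above 35 N).
It fails at once if another thing on the counter is lifted, or shifted by more than 20 mm (distance of any of penpot, tray_low, tray_top, peg, marker, jar, mug from where it was at the start of the episode above 0.02 m).
It also fails if it takes over 48 s, if anything falls off the work surface, if the arm or the gripper's body presses on something with over 40 N, if the wrist force passes 120 N, or if a joint passes its speed limit or range.

## Robot

A 7-joint arm with a two-finger parallel gripper is mounted at the origin on the work surface. World frame = base frame: x ahead of the robot, y to its left, z up, the work surface at z = 0. Lengths are in m, angles in rad, forces in N, time in s.
With the tool pointing down it reaches from about 0.4 to 0.875 m from the base axis. Payload 6.5 kg.
Tool frame: the origin (TCP) lies at the very end of the fingers, on their centre line; the grasp point (between the pads) lies 19 mm behind it; z points along the fingers, y is the line along which they close (so a half turn about z gives the same grasp; the last joint's range is limited). The gripper opens to 88 mm and grips with 3 to 60 N. Pads are 18 mm wide; open, the fingers measure 123 mm over their backs; the gripper's body (75 mm by 187 mm) begins 45 mm behind the grasp point.
Start: joints at [-1.239, 0.536, -0.004, 1.538, 0.003, 1.067, -0.071], TCP at [0.252, 0.599, 0.239] pointing down, gripper open.
Joint ranges: [-2.7, 2.7], [-0.37, 2.16], [-1.27, 1.26], [0.24, 2.4], [-1.31, 4.45], [0.19, 1.91], [-2.76, 2.76]. Speed limits (rad/s): [2.39, 2.39, 3.14, 3.14, 3.14, 3.14, 3.14].

## Interface

Orientations are given as a unit quaternion [w, x, y, z].
In Python, from rig import env, viewer gives the robot as it stands. The module is installed in compiled form; this text tells all that it offers.
- The arm moves only by the tool arm_command, never from a script. Its arguments are lists of equal length, an entry for each row: "claw": the opening, from -1 (shut) to 1 (fully open), so that 0 is half open; "delta_pos": the shift along the tool's x, y, z in m, a list of three; "turn": the turn about the tool's z in rad. A call has 1 to 12 rows; each row is the pose to reach, as a shift and turn from the pose commanded when the call began, along the tool's axes at that moment; what a row does not reach only later rows make up. A row lasts 1/12 s, in which the tool goes at most 41.7 mm and 7.16 degrees, less where a joint would pass 70% of its speed; a pose out of reach is approached as far as the arm can. A call with a gripper value outside its range is refused whole. The fingers move at their own pace and stop on an object; "force" is the grip in N (left out, the last holds). Time passes only in rows, so rows that repeat a pose let the fingers close. It gives the time, the measured TCP pose, the force, the opening and the grip force at its end, in the units of the state.
- env.sense(): the state, without advancing time (a new reading comes with each control period).
- viewer.snapshot(name): name is "scene" or "side" or "wrist"; returns a dict with "image" (400x640x3 uint8, red, green, blue), "range_z" (400x640 float32, m along the optical axis (not along the pixel's ray), 0 where there is no reading), "fx", "fy", "cx", "cy" (pixels), "distortion" ([k1, k2, p1, p2, k3] as OpenCV has them; the pictures are not rectified), "extrinsics" (4x4, takes a point from world to camera coordinates). Camera axes: x right, y up, looking along -z (the intrinsics and any distortion apply to the point x, -y, -z); pixel columns grow to the right and rows downward; lengths in m; the calibration is good to about 2 mm. A picture is of the moment at which its call begins.
- env.hand_in(): hands the job in; it is judged then, once.
Trained networks look in a picture, given as the dict that the camera call returned (one of the last four; its "shot" number tells which), for a name from the list of things; names that differ only in an ending like _2 or _b are one class to them, and where a whole thing is asked for, a point or a joint stands for the part that bears it (a point fixed in the world has none). Each returns a list of dicts, best first, with "conf" (0 to 1); they miss things now and then, are a little off and sometimes report something else, mostly with a low value. They report only what shows in the picture. A call takes as long as a camera call.
- viewer.boxes_of(picture, name): "point" ([x, y, z] in m, in world coordinates, good to about 4 mm: the middle of the surface that is visible of it).
- viewer.masks_of(picture, name): "region" (400x640 bool, what is visible of it).
The state is a dict: "time": time; "joint_pos": joint angles; "dq": joint speeds; "joint_efforts": joint torques, N m; "eef_pos": TCP position; "tcp_rot": TCP orientation; "contact_force": force on the tool from outside, world axes, zero at the start; "torque": the same for the moment, N m; "width": opening from 0.0 (shut) to 1.0 (fully open); "grip_force": force on a finger pad.
Only numpy, scipy, OpenCV 4.12 (cv2) and the standard library are available. Lean on these libraries where they do the work, as an engineer would, in place of code of your own. Each camera call takes 0.05 s, during which the arm holds its last target. There are 200 camera calls.

## Working session

There is one attempt and no reset: what is moved stays moved. The work goes in short steps, Python scripts to look and compute and a tool call to move; the robot and the scene stay as the last step left them, time stands still between calls to the robot, and variables do not carry over. Pictures are saved under pics/ and viewed, at most 10 in all, crops included, and the job is handed in when it is done.

Besides the shell and the picture viewer there is one more tool, called after "Request:" as name([rows], argument=value, ...), one row to a line, values as JSON. arm_command: Moves the arm, as the interface text tells. Its arguments: {"type":"object","properties":{"claw":{"type":"array"},"delta_pos":{"type":"array"},"turn":{"type":"array"},"force":{"type":"number"}},"required":["claw","delta_pos","turn"]}

```bash
mkdir -p pics
cat > h.py <<'E'
import numpy as np, cv2
from rig import env, viewer
def pts(s, uv):
    uv=np.atleast_2d(np.asarray(uv,float)); K=np.array([[s['fx'],0,s['cx']],[0,s['fy'],s['cy']],[0,0,1]])
    n=cv2.undistortPoints(uv[:,None],K,np.array(s['distortion'],float))[:,0]
    z=np.array([s['range_z'][int(v),int(u)] for u,v in uv])
    c=np.c_[n[:,0]*z,-n[:,1]*z,-z,np.ones(len(z))]
    return (np.linalg.inv(np.array(s['extrinsics']))@c.T).T[:,:3]
def maskpts(s,m):
    v,u=np.nonzero(m&(s['range_z']>0)); return pts(s,np.c_[u,v])
def save(s,n): cv2.imwrite(f'pics/{n}.png',s['image'][:,:,::-1])
E
python3 - <<'E'
from h import *
np.set_printoptions(precision=4,suppress=True)
s0=env.sense(); print({k:s0[k] for k in('time','eef_pos','tcp_rot','contact_force','width')})
ims=[]
for c in('scene','side'):
    s=viewer.snapshot(c); ims.append(s['image'])
    for n in('gauge','cursor','clip_square','clip_ring','tab','peg','marker','penpot','mug','jar','tray_top'):
        print(c,n,[(np.round(d['point'],3),round(d['conf'],2)) for d in viewer.boxes_of(s,n)][:3])
    save(s,c+'0')
E
```

```text
{'time': 0.0, 'eef_pos': array([0.2516, 0.5987, 0.2379]), 'tcp_rot': array([-0.0001,  0.1975,  0.9803, -0.0008]), 'contact_force': array([-1.4831,  0.9623,  0.6315]), 'width': 0.9980364696331884}
scene gauge [(array([0.559, 0.142, 0.021]), 0.64)]
scene cursor [(array([ 0.544, -0.034,  0.042]), 0.76), (array([0.589, 0.053, 0.009]), 0.74)]
scene clip_square [(array([ 0.584, -0.132,  0.006]), 0.66), (array([ 0.603, -0.429,  0.022]), 0.36)]
scene clip_ring [(array([0.587, 0.051, 0.009]), 0.88)]
scene tab [(array([ 0.538, -0.029,  0.059]), 0.59)]
scene peg [(array([ 0.43 , -0.113,  0.009]), 0.7)]
scene marker [(array([0.452, 0.084, 0.012]), 0.61), (array([0.555, 0.144, 0.021]), 0.52)]
scene penpot [(array([0.771, 0.042, 0.074]), 0.91), (array([ 0.553, -0.036,  0.045]), 0.69)]
scene mug [(array([ 0.702, -0.328,  0.047]), 0.93)]
scene jar [(array([ 0.765, -0.177,  0.095]), 0.58)]
scene tray_top [(array([ 0.518, -0.45 ,  0.049]), 0.98)]
side gauge [(array([0.536, 0.183, 0.045]), 0.88), (array([0.753, 0.072, 0.074]), 0.67)]
side cursor [(array([ 0.524, -0.447,  0.07 ]), 0.39)]
side clip_square [(array([ 0.579, -0.124,  0.011]), 0.98)]
side clip_ring [(array([0.58 , 0.054, 0.01 ]), 0.64)]
side tab [(array([ 0.542, -0.028,  0.062]), 0.62)]
side peg [(array([ 0.424, -0.11 ,  0.014]), 0.58), (array([0.754, 0.07 , 0.076]), 0.22)]
side marker [(array([0.441, 0.095, 0.012]), 0.72)]
side penpot [(array([0.751, 0.071, 0.074]), 0.83)]
side mug [(array([ 0.696, -0.302,  0.063]), 0.97)]
side jar [(array([ 0.743, -0.149,  0.058]), 0.77)]
side tray_top [(array([ 0.524, -0.446,  0.068]), 0.87)]
```

View pics/scene0.png

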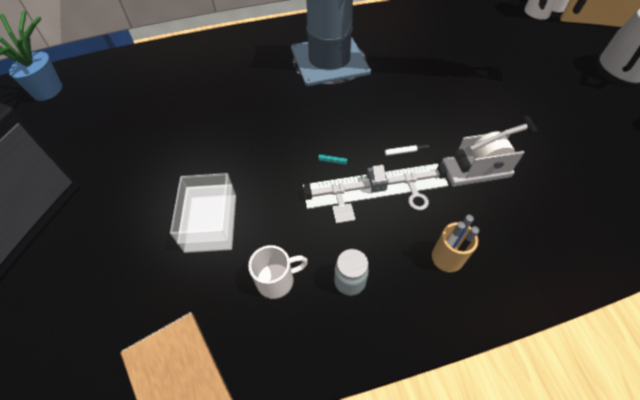

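View pics/side0.png

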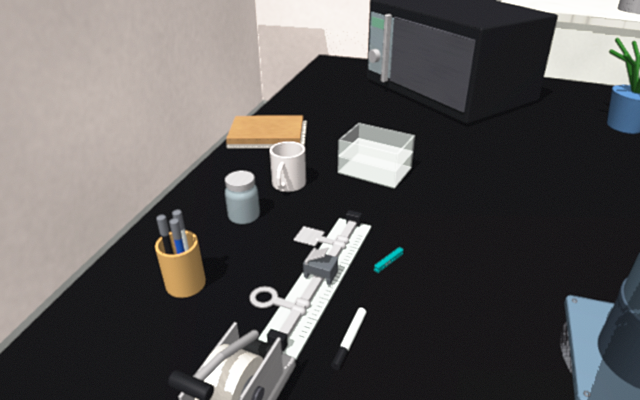

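Both pictures agree. The square flag is on the −y side: scene pixel (343,213), side pixel (310,236). The ring is on the +y side: scene (419,201), side (264,297). The cursor sits between them at scene (378,178), so it has to go towards −y. I'm moving above it with the fingers closed.

Request:
arm_command([
  [-0.022,-0.0215,-0.02],
  [-0.044,-0.043,-0.04],
  [-0.066,-0.0645,-0.06],
  [-0.088,-0.086,-0.06],
  [-0.11,-0.1075,-0.06],
  [-0.132,-0.129,-0.06],
  [-0.155,-0.15,-0.06],
  [-0.177,-0.172,-0.06],
  [-0.2,-0.194,-0.06],
  [-0.222,-0.216,-0.06],
  [-0.244,-0.237,-0.06],
  [-0.265,-0.258,-0.06],
], claw=[-1,-1,-1,-1,-1,-1,-1,-1,-1,-1,-1,-1], turn=[0.1,0.2,0.3,0.4,0.5,0.6,0.7,0.8,0.9,1.0,1.1,1.173])

```text
time: 2.2
eef_pos: [0.3967, 0.2572, 0.299]
tcp_rot: [-0.0, 0.709, 0.705, 0.0]
contact_force: [0.7, 0.6, -0.1]
width: 0.113
grip_force: 0.0
```

Request:
arm_command([
  [-0.032,0.012,0],
  [-0.064,0.024,0],
  [-0.096,0.036,0],
  [-0.128,0.048,0],
  [-0.16,0.06,0],
  [-0.192,0.072,0],
  [-0.224,0.084,0],
  [-0.256,0.096,0],
  [-0.288,0.108,0],
  [-0.31,0.116,0],
  [-0.31,0.116,0],
  [-0.31,0.116,0],
], claw=[-1,-1,-1,-1,-1,-1,-1,-1,-1,-1,-1,-1], turn=[0,0,0,0,0,0,0,0,0,0,0,0])

```text
time: 3.2
eef_pos: [0.5122, -0.0524, 0.2987]
tcp_rot: [0.0, 0.708, 0.706, -0.0]
contact_force: [-0.8, 1.1, -0.7]
width: 0.002
grip_force: 0.0
```

Run:
```python
from h import *
np.set_printoptions(precision=4,suppress=True)
e=env.sense(); print(e['time'],e['eef_pos'],e['contact_force'])
s=viewer.snapshot('wrist'); save(s,'w1')
print(np.linalg.inv(np.array(s['extrinsics'])))
for n in('gauge','cursor','clip_square','clip_ring','tab','tab_tip'):
    for d in viewer.masks_of(s,n)[:2]:
        P=maskpts(s,d['region']); print(n,round(d['conf'],2),len(P),P.mean(0),P.min(0),P.max(0)); np.save(f'{n}.npy',d['region'])
```

```text
3.2 [ 0.5122 -0.0524  0.2987] [-0.7566  1.1259 -0.6575]
[[ 1.      0.0022  0.0018  0.5113]
 [-0.0026  0.9615  0.2748  0.019 ]
 [-0.0011 -0.2748  0.9615  0.4443]
 [ 0.      0.      0.      1.    ]]
gauge 0.63 9963 [0.5347 0.0244 0.0149] [ 0.4847 -0.1699 -0.0023] [0.5885 0.1705 0.305 ]
cursor 0.83 1069 [ 0.5303 -0.0287  0.0513] [ 0.5039 -0.0551  0.0048] [ 0.557  -0.0086  0.0709]
cursor 0.37 339 [ 0.5073 -0.3535  0.0419] [ 0.4727 -0.3951 -0.0025] [ 0.5478 -0.0333  0.3892]
clip_square 0.56 1129 [ 0.5695 -0.1317  0.0115] [ 0.5083 -0.1584 -0.0015] [ 0.6166 -0.1095  0.0225]
clip_ring 0.87 993 [0.5773 0.054  0.0126] [0.5262 0.0288 0.0009] [0.6308 0.0734 0.0229]
tab 0.79 467 [ 0.5367 -0.0311  0.0601] [ 0.5188 -0.0464  0.0458] [ 0.5548 -0.0169  0.0709]
tab_tip 0.84 465 [ 0.5366 -0.0307  0.0599] [ 0.5197 -0.0448  0.0445] [ 0.5553 -0.0169  0.0709]
tab_tip 0.54 235 [ 0.5076 -0.3854  0.0089] [ 0.4732 -0.3951 -0.0014] [ 0.5476 -0.3779  0.0202]
```

View pics/w1.png

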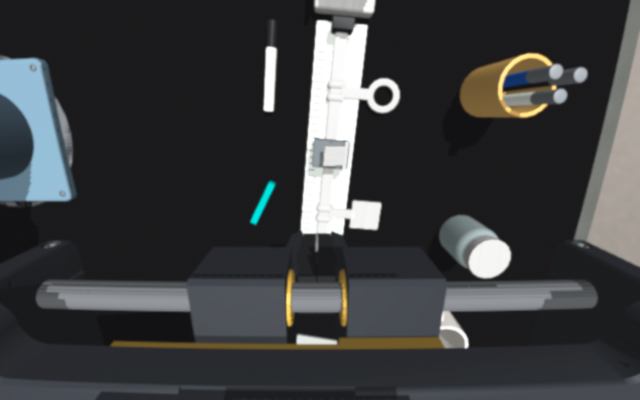

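The wrist picture shows the cursor with its raised tab at (332,153). The square flag is at (366,214) with its clip crossing the rail near (325,214), and the ring is at (383,95). The gauge is turned slightly, so I'm fitting its axis and the clip's notch.

Run:
```python
from h import *
np.set_printoptions(precision=4,suppress=True)
s=viewer.snapshot('wrist')
v,u=np.mgrid[0:236,280:420]; m=np.zeros((400,640),bool); m[0:236,280:420]=True
P=maskpts(s,m)
# plate: minAreaRect of points between 4mm & 30mm near rail, xlimits
r=P[(abs(P[:,2]-.018)<.0025)&(abs(P[:,0]-.53)<.05)&(P[:,1]>-.16)&(P[:,1]<.15)]
vx=cv2.fitLine(r[:,:2].astype(np.float32),cv2.DIST_HUBER,0,.01,.01).ravel(); print('rail',len(r),vx)
a=vx[:2]*np.sign(vx[1]); yaw=np.arctan2(-a[0],a[1]); print('yaw',yaw)
R=np.array([[np.cos(yaw),-np.sin(yaw)],[np.sin(yaw),np.cos(yaw)]])
o=vx[2:]
def loc(p): return (p[:,:2]-o)@R
q=loc(P); z=P[:,2]
for n,y0 in(('sq',-.13),('ring',.054)):
    k=(q[:,0]>.03)&(z>.005)&(z<.02)&(abs(P[:,1]-y0)<.035)
    f=k&(q[:,0]>.05)
    print(n,k.sum(),'flag x',np.percentile(q[f,0],[1,99]),'y',np.percentile(q[f,1],[1,50,99]),'z',np.median(z[f]))
    k=(abs(q[:,0])<.012)&(z>.0195)&(z<.026)&(abs(P[:,1]-y0)<.03)
    print(' ridges y',np.sort(q[k,1])[::3])
k=(abs(P[:,1]+.03)<.04)&(z>.035)&(z<.08); print('cursor loc',q[k].min(0),q[k].max(0))
t=k&(z>.05);print('tab',q[t].min(0),q[t].max(0),'toptip',q[k&(z>.067)].mean(0))
k=(z>.028)&(z<.040)&(abs(q[:,0])<.02)&(q[:,1]>.1); print('endblock +',np.percentile(q[k],[2,98],axis=0))
print('o',o,'R',R)
```

```text
rail 1962 [0.0883 0.9961 0.5341 0.0029]
yaw -0.0884393
sq 898 flag x [0.0505 0.0905] y [-0.1546 -0.1309 -0.1093] z 0.009449308401268341
 ridges y [-0.1461 -0.1444 -0.1438 -0.1432 -0.1427 -0.1421 -0.1412 -0.1406 -0.1405
 -0.1402 -0.1397 -0.1391 -0.1385 -0.138  -0.1373 -0.1366 -0.1361 -0.1336
 -0.1304 -0.1284 -0.1278 -0.1268 -0.1259 -0.1254 -0.1251 -0.1244 -0.1238
 -0.1236 -0.1229 -0.1224 -0.1222 -0.1219 -0.1215 -0.121  -0.1204 -0.12
 -0.1197 -0.1193 -0.119 ]
ring 717 flag x [0.0503 0.0914] y [0.0318 0.0541 0.0765] z 0.009411082605494031
 ridges y [0.0269 0.0409 0.0414 0.0423 0.0427 0.0432 0.0436 0.044  0.0441 0.0445
 0.0449 0.0454 0.0455 0.0458 0.0459 0.0463 0.0468 0.047  0.0472 0.0477
 0.0481 0.0484 0.0489 0.0497 0.0505 0.0525 0.0564 0.0588 0.0596 0.0601
 0.0605 0.0609 0.0613 0.0616 0.0617 0.0621 0.0625 0.063  0.0632 0.0635
 0.0638 0.0642 0.0645 0.065  0.0653 0.0655 0.0659 0.0662 0.0669 0.0673
 0.0752 0.0798]
cursor loc [-0.026  -0.0537] [ 0.0262 -0.0136]
tab [-0.0109 -0.0537] [ 0.0225 -0.0144] toptip [-0.0079 -0.034 ]
endblock + [[-0.014   0.1289]
 [ 0.0136  0.1449]]
o [0.5341 0.0029] R [[ 0.9961  0.0883]
 [-0.0883  0.9961]]
```

Measured: the notch is at −0.132 along the rail and the cursor at −0.034. Both the flag centre and the pair of ridges give that notch position. Next I align to the rail (yaw −0.088) and come down on the +y side of the cursor, with a gap.

Request:
arm_command([
  [0.03,0.011,0.015],
  [0.0634,0.0224,0.03],
  [0.0634,0.0224,0.06],
  [0.0634,0.0224,0.095],
  [0.0634,0.0224,0.13],
  [0.0634,0.0224,0.165],
  [0.0634,0.0224,0.2],
  [0.0634,0.0224,0.225],
  [0.0634,0.0224,0.245],
  [0.0634,0.0224,0.26],
  [0.0634,0.0224,0.267],
  [0.0634,0.0224,0.267],
], claw=[-1,-1,-1,-1,-1,-1,-1,-1,-1,-1,-1,-1], turn=[0.0857,0.0857,0.0857,0.0857,0.0857,0.0857,0.0857,0.0857,0.0857,0.0857,0.0857,0.0857])

```text
time: 4.6
eef_pos: [0.5336, 0.0124, 0.0305]
tcp_rot: [-0.001, 0.737, 0.676, -0.001]
contact_force: [0.3, 0.1, 0.8]
width: 0.005
grip_force: 0.0
```

Request:
arm_command([
  [-0.005,0,0],
  [-0.009,0,0],
  [-0.011,0,0],
  [-0.013,0,0],
  [-0.015,0,0],
  [-0.017,0,0],
  [-0.019,0,0],
  [-0.022,0,0],
  [-0.025,0,0],
  [-0.028,0,0],
  [-0.031,0,0],
  [-0.034,0,0],
], claw=[-1,-1,-1,-1,-1,-1,-1,-1,-1,-1,-1,-1], turn=[0,0,0,0,0,0,0,0,0,0,0,0])

```text
time: 5.6
eef_pos: [0.5317, -0.0221, 0.0317]
tcp_rot: [0.0, 0.737, 0.676, 0.0]
contact_force: [0.9, 0.8, 0.2]
width: 0.002
grip_force: 0.6
```

Request:
arm_command([
  [-0.004,0,0],
  [-0.008,0,0],
  [-0.012,0,0],
  [-0.016,0,0],
  [-0.02,0,0],
  [-0.024,0,0],
  [-0.028,0,0],
  [-0.032,0,0],
  [-0.035,0,0],
  [-0.038,0,0],
  [-0.04,0,0],
  [-0.04,0,0],
], claw=[-1,-1,-1,-1,-1,-1,-1,-1,-1,-1,-1,-1], turn=[0,0,0,0,0,0,0,0,0,0,0,0])

```text
time: 6.6
eef_pos: [0.528, -0.0623, 0.0317]
tcp_rot: [0.0, 0.737, 0.676, -0.0]
contact_force: [0.4, -0.8, 0.1]
width: 0.008
grip_force: 0.0
```

```bash
cat > look.py <<'E'
from h import *
import sys
np.set_printoptions(precision=4,suppress=True)
o=np.array([.5341,.0029]);R=np.array([[.9961,.0883],[-.0883,.9961]])
e=env.sense(); print(e['time'],e['eef_pos'],'loc',(e['eef_pos'][:2]-o)@R,e['contact_force'])
for c in sys.argv[2:]:
    s=viewer.snapshot(c); save(s,sys.argv[1]+c)
    for n in('cursor','tab','clip_square'):
        for d in viewer.masks_of(s,n)[:1]:
            P=maskpts(s,d['region']); q=(P[:,:2]-o)@R
            k=(abs(q[:,0])<(.1 if n=='clip_square' else .03))&(abs(q[:,1]+.08)<.1)&(P[:,2]<.085)
            if k.any(): print(c,n,round(d['conf'],2),k.sum(),'loc',np.percentile(q[k],[2,50,98],axis=0).ravel(),'z',np.percentile(P[k,2],[2,98]))
E
python3 look.py a scene side wrist
```

```text
6.6 [ 0.528  -0.0623  0.0317] loc [-0.0003 -0.0655] [ 0.3713 -0.7547  0.1463]
scene cursor 0.72 419 loc [-0.0196 -0.116   0.0159 -0.1019  0.028  -0.0807] z [0.0065 0.0688]
scene clip_square 0.65 469 loc [-0.0028 -0.153   0.0579 -0.1323  0.0912 -0.1123] z [0.0073 0.0224]
side cursor 0.49 270 loc [-0.0243 -0.1097 -0.0208 -0.0859  0.0252 -0.0732] z [0.0128 0.0473]
side clip_square 0.47 232 loc [ 0.0175 -0.1386  0.0711 -0.1194  0.0925 -0.0533] z [0.0007 0.069 ]
wrist cursor 0.74 1132 loc [-0.01   -0.1035 -0.0013 -0.0915  0.0081 -0.0827] z [0.0584 0.0695]
wrist tab 0.8 1105 loc [-0.0099 -0.1027 -0.0016 -0.0913  0.008  -0.0827] z [0.0586 0.0695]
```

Request:
arm_command([
  [-0.003,0,0],
  [-0.006,0,0],
  [-0.009,0,0],
  [-0.012,0,0],
  [-0.015,0,0],
  [-0.018,0,0],
  [-0.02,0,0],
  [-0.021,0,0],
  [-0.021,0,0],
], claw=[-1,-1,-1,-1,-1,-1,-1,-1,-1], turn=[0,0,0,0,0,0,0,0,0])

```text
time: 7.95
eef_pos: [0.5264, -0.0823, 0.0317]
tcp_rot: [-0.0, 0.737, 0.676, 0.0]
contact_force: [0.1, 2.7, -0.7]
width: 0.006
grip_force: 1.1
```

Request:
arm_command([
  [-0.001,0,0],
  [-0.002,0,0],
  [-0.003,0,0],
  [-0.004,0,0],
  [-0.004,0,0],
], claw=[-1,-1,-1,-1,-1], turn=[0,0,0,0,0])

```text
time: 8.37
eef_pos: [0.526, -0.0871, 0.0317]
tcp_rot: [0.0, 0.737, 0.676, -0.0]
contact_force: [0.2, 2.1, -0.1]
width: 0.005
grip_force: 1.1
```

```bash
python3 look.py b scene wrist
```

```text
8.3667 [ 0.526  -0.0871  0.0317] loc [-0.0001 -0.0903] [ 0.241   2.0808 -0.074 ]
scene cursor 0.71 360 loc [-0.0181 -0.1406  0.0153 -0.1271  0.0278 -0.1085] z [0.0183 0.0682]
scene tab 0.69 171 loc [-0.0081 -0.1338  0.0106 -0.1232  0.0243 -0.1087] z [0.0457 0.0682]
scene clip_square 0.98 406 loc [ 0.003  -0.154   0.0677 -0.133   0.0919 -0.109 ] z [-0.0002  0.0214]
wrist cursor 0.82 1136 loc [-0.0099 -0.1291 -0.0015 -0.1171  0.0081 -0.1075] z [0.0585 0.0695]
wrist tab 0.66 1120 loc [-0.0099 -0.1291 -0.001  -0.117   0.0081 -0.1076] z [0.0585 0.0695]
wrist clip_square 0.74 341 loc [ 0.0763 -0.1298  0.0855 -0.1137  0.0917 -0.1088] z [0.0049 0.0104]
```

Request:
arm_command([
  [-0.001,0,0],
  [-0.002,0,0],
  [-0.003,0,0],
  [-0.003,0,0],
], claw=[-1,-1,-1,-1], turn=[0,0,0,0])

```text
time: 9.1
eef_pos: [0.5259, -0.0899, 0.0318]
tcp_rot: [0.0, 0.737, 0.676, -0.0]
contact_force: [0.1, 0.6, -0.2]
width: 0.007
grip_force: 0.4
```

Request:
arm_command([
  [-0.001,0,0],
  [-0.002,0,0],
  [-0.003,0,0],
  [-0.003,0,0],
], claw=[-1,-1,-1,-1], turn=[0,0,0,0])

```text
time: 9.43
eef_pos: [0.5256, -0.0933, 0.0318]
tcp_rot: [0.0, 0.737, 0.676, -0.0]
contact_force: [0.4, 0.4, -0.3]
width: 0.005
grip_force: 0.0
```

```bash
python3 look.py c scene wrist
```

```text
9.4333 [ 0.5256 -0.0933  0.0318] loc [ 0.     -0.0966] [ 0.4036  0.38   -0.2859]
scene cursor 0.96 358 loc [-0.022  -0.1492  0.015  -0.1349  0.028  -0.1162] z [0.0183 0.0692]
scene tab 0.5 165 loc [-0.0064 -0.1421  0.01   -0.1311  0.0235 -0.117 ] z [0.0467 0.0697]
scene clip_square 0.6 346 loc [ 0.0326 -0.154   0.0693 -0.1333  0.0917 -0.1124] z [0.0014 0.013 ]
wrist cursor 0.92 1140 loc [-0.0103 -0.1356 -0.0009 -0.1255  0.0083 -0.1191] z [0.045  0.0695]
wrist tab 0.59 918 loc [-0.0098 -0.1341  0.0001 -0.1242  0.008  -0.1192] z [0.0581 0.0694]
wrist clip_square 0.89 550 loc [ 0.072  -0.13    0.0839 -0.1151  0.0902 -0.1088] z [0.0072 0.0105]
```

The ridge force rose to 2.7 N and then faded, and the cursor ran ahead of the fingers, so it has passed the crest. I'm backing off and rising to check it against the clip.

Request:
arm_command([
  [0.008,0,0],
  [0.025,0,0],
  [0.03,0,-0.01],
  [0.03,0,-0.04],
  [0.03,0,-0.075],
  [0.03,0,-0.11],
  [0.03,0,-0.145],
  [0.03,0,-0.18],
  [0.03,0,-0.21],
  [0.03,0,-0.22],
  [0.03,0,-0.22],
  [0.03,0,-0.22],
], claw=[-1,-1,-1,-1,-1,-1,-1,-1,-1,-1,-1,-1], turn=[0,0,0,0,0,0,0,0,0,0,0,0])

```text
time: 10.83
eef_pos: [0.5279, -0.0621, 0.2516]
tcp_rot: [-0.0, 0.737, 0.676, 0.0]
contact_force: [-0.8, -0.7, -0.8]
width: -0.0
grip_force: 0.0
```

```bash
python3 look.py d scene wrist
python3 - <<'E'
from h import *
s=viewer.snapshot('wrist'); m=np.zeros((400,640),bool); m[0:250,250:450]=True
P=maskpts(s,m); o=np.array([.5341,.0029]);R=np.array([[.9961,.0883],[-.0883,.9961]]); q=(P[:,:2]-o)@R; z=P[:,2]
def pc(k,n): print(n,k.sum(),np.round(np.percentile(q[k],[1,99],axis=0),4).ravel(), np.round(q[k].mean(0),4))
near=abs(q[:,1]+.13)<.06
pc(near&(abs(q[:,0])<.028)&(z>.041)&(z<.05),'top')
pc(near&(abs(q[:,0])<.028)&(z>.051)&(z<.08),'tab')
pc(near&(q[:,0]>.05)&(q[:,0]<.1)&(z>.006)&(z<.013),'flag')
cv2.imwrite('pics/dcrop.png',cv2.resize(s['image'][100:300,220:460,::-1],None,fx=3,fy=3,interpolation=cv2.INTER_CUBIC)[:600])
E
```

```text
10.8333 [ 0.5279 -0.0621  0.2516] loc [-0.0004 -0.0653] [-0.7902 -0.7207 -0.784 ]
scene cursor 0.69 440 loc [-0.0185 -0.1527  0.0158 -0.1355  0.0279 -0.1143] z [0.0154 0.0701]
scene tab 0.76 193 loc [-0.0074 -0.1455  0.0088 -0.1323  0.0238 -0.1176] z [0.0469 0.0709]
scene clip_square 0.95 352 loc [ 0.0317 -0.154   0.0676 -0.1327  0.0917 -0.1111] z [0.0078 0.0131]
wrist cursor 0.8 1007 loc [-0.0249 -0.1391 -0.001  -0.1207  0.0249 -0.1124] z [0.012  0.0685]
wrist tab 0.55 340 loc [-0.0102 -0.1371  0.0067 -0.1271  0.0226 -0.1196] z [0.0456 0.0693]
wrist clip_square 0.74 1076 loc [ 0.0324 -0.1533  0.0649 -0.1303  0.0896 -0.1094] z [0.0054 0.0111]
top 510 [-0.0253 -0.142   0.0255 -0.1124] [-0.0047 -0.1228]
tab 320 [-0.01   -0.1382  0.0211 -0.1184] [ 0.006  -0.1273]
flag 839 [ 0.0504 -0.1541  0.0905 -0.1093] [ 0.0704 -0.1312]
```

View pics/dcrop.png

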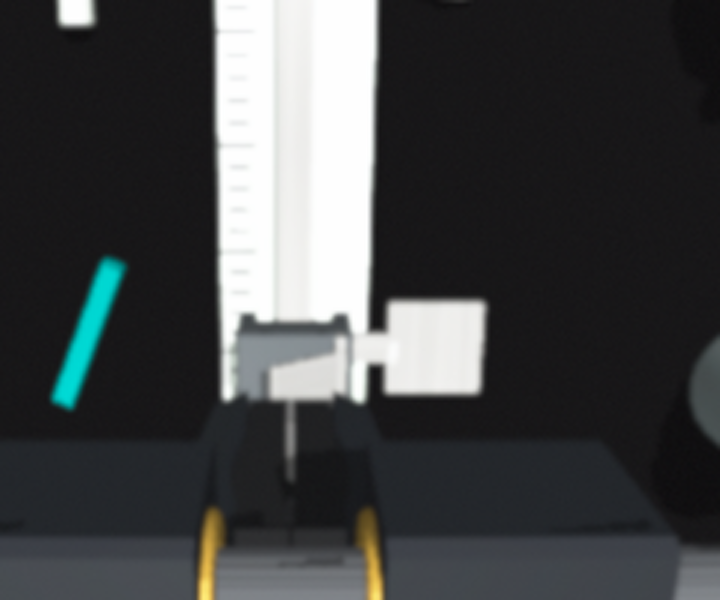

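The crop shows the cursor beside the square flag's arm at (370,348), with the tab still raised. Its +y face is at −0.1124, so its centre is at −0.132, matching the notch and flag centre within about 1 mm. Next I press the tab, going above its free end first.

Request:
arm_command([
  [-0.033,-0.005,0],
  [-0.0667,-0.0096,0],
  [-0.0667,-0.0096,0.03],
  [-0.0667,-0.0096,0.06],
  [-0.0667,-0.0096,0.09],
  [-0.0667,-0.0096,0.12],
  [-0.0667,-0.0096,0.14],
  [-0.0667,-0.0096,0.155],
  [-0.0667,-0.0096,0.165],
  [-0.0667,-0.0096,0.1666],
  [-0.0667,-0.0096,0.1666],
], claw=[-1,-1,-1,-1,-1,-1,-1,-1,-1,-1,-1], turn=[0,0,0,0,0,0,0,0,0,0,0])

```text
time: 12.2
eef_pos: [0.5128, -0.1283, 0.085]
tcp_rot: [-0.0, 0.737, 0.676, -0.0]
contact_force: [0.2, -0.3, 0.8]
width: 0.004
grip_force: 0.0
```

```bash
python3 look.py e scene side
```

```text
12.2 [ 0.5128 -0.1283  0.085 ] loc [-0.0096 -0.1326] [ 0.2082 -0.326   0.8286]
scene cursor 0.82 311 loc [-0.0183 -0.1528  0.0232 -0.1361  0.0282 -0.1144] z [0.0128 0.0588]
scene tab 0.52 83 loc [ 0.0094 -0.1453  0.0171 -0.1322  0.0235 -0.1199] z [0.0484 0.0596]
scene clip_square 0.76 382 loc [ 0.0294 -0.1542  0.0672 -0.1322  0.0918 -0.1095] z [0.0009 0.013 ]
side cursor 0.57 724 loc [-0.0238 -0.1482 -0.0023 -0.1189  0.0249 -0.1094] z [0.0138 0.0683]
side tab 0.57 129 loc [-0.0078 -0.1437  0.0073 -0.1276  0.0239 -0.1171] z [0.0507 0.0699]
side clip_square 0.75 432 loc [-0.0088 -0.1534  0.0647 -0.1265  0.0921 -0.1073] z [0.0001 0.0168]
```

The hand is in place and the cursor still sits in the notch. Now I press slowly.

Request:
arm_command([
  [0,0,0.006],
  [0,0,0.01],
  [0,0,0.013],
  [0,0,0.016],
  [0,0,0.019],
  [0,0,0.022],
  [0,0,0.025],
  [0,0,0.028],
  [0,0,0.03],
  [0,0,0.0315],
  [0,0,0.0315],
], claw=[-1,-1,-1,-1,-1,-1,-1,-1,-1,-1,-1], turn=[0,0,0,0,0,0,0,0,0,0,0])

```text
time: 13.52
eef_pos: [0.513, -0.1282, 0.0533]
tcp_rot: [0.0, 0.737, 0.676, -0.0]
contact_force: [-0.6, -0.0, 0.3]
width: 0.005
grip_force: 0.0
```

Request:
arm_command([
  [0,0,0.001],
  [0,0,0.0015],
  [0,0,0.002],
  [0,0,0.002],
], claw=[-1,-1,-1,-1], turn=[0,0,0,0])

```text
time: 13.85
eef_pos: [0.5131, -0.1283, 0.0517]
tcp_rot: [0.0, 0.737, 0.676, 0.0]
contact_force: [-0.4, 0.2, 0.2]
width: 0.005
grip_force: 0.0
```

Request:
arm_command([
  [0,0,0.0005],
  [0,0,0.0008],
  [0,0,0.0008],
], claw=[-1,-1,-1], turn=[0,0,0])

```text
time: 14.1
eef_pos: [0.5131, -0.1283, 0.0513]
tcp_rot: [0.0, 0.737, 0.676, 0.0]
contact_force: [-2.0, 1.0, 5.8]
width: 0.005
grip_force: 3.1
```

Request:
arm_command([
  [0,0,-0.004],
  [0,0,-0.015],
  [0,0,-0.04],
  [0.01,0,-0.07],
  [0.03,0,-0.1],
  [0.05,0,-0.13],
  [0.067,0,-0.16],
  [0.067,0,-0.19],
  [0.067,0,-0.2],
  [0.067,0,-0.2],
  [0.067,0,-0.2],
  [0.067,0,-0.2],
], claw=[-1,-1,-1,-1,-1,-1,-1,-1,-1,-1,-1,-1], turn=[0,0,0,0,0,0,0,0,0,0,0,0])

```text
time: 15.1
eef_pos: [0.5176, -0.0618, 0.2495]
tcp_rot: [-0.001, 0.737, 0.676, -0.001]
contact_force: [-0.3, 0.3, -0.5]
width: 0.007
grip_force: 0.0
```

```bash
python3 look.py f scene side wrist
python3 - <<'E'
import cv2
im=cv2.imread('pics/fside.png'); cv2.imwrite('pics/fcrop.png',cv2.resize(im[190:320,240:400],None,fx=4,fy=4,interpolation=cv2.INTER_CUBIC))
E
```

```text
15.1 [ 0.5176 -0.0618  0.2495] loc [-0.0108 -0.0659] [-0.3466  0.2637 -0.4613]
scene cursor 0.92 461 loc [-0.0224 -0.1528  0.0153 -0.1358  0.0279 -0.1145] z [0.0078 0.0535]
scene tab 0.73 145 loc [-0.0127 -0.1452  0.0068 -0.1333  0.0241 -0.1205] z [0.049  0.0538]
scene clip_square 0.81 333 loc [ 0.0292 -0.1525  0.0657 -0.132   0.0899 -0.1113] z [0.0076 0.0131]
side cursor 0.73 650 loc [-0.024  -0.1472 -0.003  -0.1177  0.025  -0.1095] z [0.0164 0.0526]
side tab 0.47 188 loc [-0.0132 -0.1443  0.0039 -0.1288  0.0224 -0.1177] z [0.0462 0.0531]
side clip_square 0.93 403 loc [-0.0079 -0.1517  0.0654 -0.1264  0.0918 -0.1072] z [0.0058 0.0161]
wrist cursor 0.7 1066 loc [-0.0252 -0.1404 -0.0002 -0.1219  0.0251 -0.1124] z [0.0063 0.0518]
wrist tab 0.69 434 loc [-0.0158 -0.1396  0.0026 -0.1291  0.0209 -0.1199] z [0.0461 0.0523]
wrist clip_square 0.78 1050 loc [ 0.033  -0.1533  0.0652 -0.1304  0.0896 -0.1094] z [0.0073 0.011 ]
```

View pics/fcrop.png

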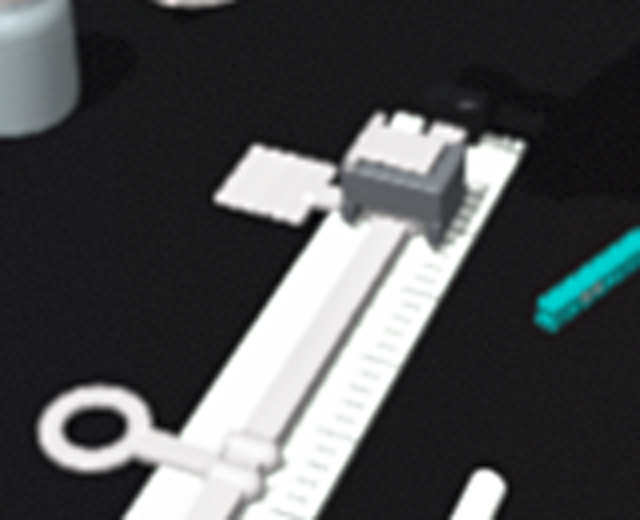

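The crop shows the tab lying flat on the cursor at (400,148). The cursor is level with the square flag at (280,182), its face is unchanged at −0.1124, and the hand is clear. I'm handing in.

```bash
python3 -c "
from rig import env
print(env.hand_in())"
```

```text
the job is handed in; nothing more can be done
None
```

I pushed the cursor into the square-flag clip's notch, then pressed the locking tab flat, moved the hand clear and handed the job in at about 15 s; the interface returned no verdict.

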